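Clamp the glued medicine case with the trigger clamp

TASK

The white medicine case standing in the trigger clamp has just been glued: lift the aluminium setting block out from between the case and the clamp's sliding jaw and put it fully down, upright, in its own storage slot (of the two empty slots, the narrower one, which it fits snugly). Then pump the clamp's trigger towards the pistol handle and back, as often as needed, until the jaw's spring pad holds the case against the fixed jaw and is pressed in about half way, never nearly all the way, which would crush the case; draw the jaw in with the trigger only, without pushing it by hand. The clamp bites only while the trigger is held, so finish while still holding the trigger there, and leave the other things on the desk alone.

Things in the scene. Friction and masses are not known exactly. Their poses are not given: they have to be found in the camera images.
- clamp: One-hand trigger clamp in a bench stand, fixed: plywood base 330 x 110 x 12 mm. Origin on the desk under the clamp's bar; x runs along the bar from pistol handle to sliding jaw, z up, all parts centred on y = 0. Order along x: handle, trigger, head with fixed jaw, case, setting block, sliding jaw (upright 52 wide, z 31 to 95 mm). Aluminium bed, x -37 to 153, 100 wide, top at z 28 mm, carries case and block.
- fixed_pad (a point): Centre of the face of the fixed jaw's rubber pad, on the black head: at x = -15, z = 57 mm in the clamp's frame. The head reaches from x -35 to -15 mm, its top is 83 mm above the desk.
- handle_top (a point): Top centre of the fixed upright black pistol handle, 95 mm above the desk; 18 mm thick along the clamp's x (x -161 to -143 mm in its frame), 36 mm wide.
- trigger_grip (a point): Grip point in the middle of the upright dark steel trigger blade, 85 mm above the desk, at x = -82 mm in the clamp's frame at rest; moves with the trigger. Blade 14 mm thick along the clamp's x, 26 mm wide along y, free from z 44 mm up to its top at z 100 mm. Free room at rest: 54 mm to the handle, 40 mm to the head.
- trigger (a joint): Trigger travel in m: 0 at rest, 0.026 fully squeezed. Slides straight along the clamp's -x, to the handle; a spring returns it (3 to 6 N). Squeezing draws the jaw in by a ratchet with 8 mm teeth: the first 0 to 11 mm of a stroke may be idle, a full stroke draws the jaw 14 to 26 mm; on the way back the jaw stays (within 2 mm). Drawing takes 4 N more, plus the spring pad's force.
- jaw (a joint): How far the sliding jaw is drawn in, in m: 0 fully open, grows as it closes towards the head (largest 0.086). At the start 0 to 0.012. Only 4 N of friction keeps it in place: when the trigger is let go, the pad's spring pushes it back until the pad is pressed in less than 3 mm.
- pad (a joint): How far the jaw's spring pad is pressed into the jaw, in m: 0 free, 0.014 bottomed; spring of 1.5 N per mm. Half way is 0.007 (about 10 N on the case).
- pad_face (a point): Centre of the face of the spring pad (black rubber, 46 mm wide, 48 mm tall, on the sliding jaw), which meets the case; 60 mm above the desk. In the clamp's frame its x is 100 mm minus joint jaw plus joint pad; with the case pressed home it is at x = 30 mm.
- case: White plastic medicine case of two glued halves with a grey seam, 45 mm thick along the clamp's x, 100 mm wide, 70 mm tall, about 0.3 kg, loose, on the clamp's bed in front of the fixed jaw. Origin at the centre of its underside, z up. It may stand a few mm off the fixed pad; the jaw pushes it home, where its origin is at x = 7.5 mm in the clamp's frame.
- block: The aluminium setting block to be put away: 30 mm (its x) by 40 mm (its y) by 60 mm tall, about 0.19 kg, standing on the clamp's bed between case and sliding jaw, with its y across the clamp's bar. Origin at the centre of its underside, z up.
- holder_medium: The block's own storage slot: open-topped wooden holder, fixed to the desk, 50 mm (its x) by 60 mm (its y) by 30 mm tall, walls and floor 8 mm, so the slot is 34 by 44 mm and 22 mm deep, empty. The block's x goes along the holder's x, either way round. Origin at the centre of the underside.
- holder_large: A like holder, 62 by 60 by 30 mm, with an empty slot 46 by 44 mm, for the large block; the wrong one for this job.
- holder_small: A like holder, 40 by 60 by 30 mm, slot 24 by 44 mm, with the small block standing in it. The three holders stand about 85 mm apart in a row from left to right, in any order.
- small_block: Bystander: setting block 20 x 40 x 60 mm standing in its holder.
- large_block: Bystander: setting block 42 x 40 x 60 mm standing on the desk.
- bottle_a: Bystander: yellow tablet jar, 38 mm across, 75 mm tall.
- bottle_b: Bystander: a second jar like it.
- carton: Bystander: white and blue medicine carton 55 x 110 x 35 mm.
- tape: Bystander: roll of paper tape, 70 mm across, 25 mm tall.
- pen_cup: Bystander: blue pen cup, 72 mm across, 95 mm tall.
- mouse: Bystander: computer mouse, 100 x 58 x 33 mm.
Not all that is in view belongs to the job. What is shaped like the block but turquoise is not meant.

How it is judged:
On the way, in this order (a step that is already met when the one before it is completed fails the run):
1. the setting block stands fully down in its own slot, let go (z of block in the frame of holder_medium between 0.004 and 0.012 m and horizontal distance between block and holder_medium below 0.006 m and angle between block's own z axis and vertical below 0.12 rad and contact force between the fingers and block below 0.2 N), for 0.2 s.
2. the trigger has drawn the jaw in until its pad presses on the case (value of joint pad above 0.002 m and contact force between case and jaw above 1 N and value of joint jaw above 0.05 m), for 0.1 s.
At the end, for the whole second after the job is handed in: Fingers still press the trigger (over 1.5 N); spring pad pressed in 3.5 to 10.5 mm, jaw at rest; case upright on the bed within 4.5 mm of home and 20 mm of the middle, untouched by the robot; setting block let go in its own slot, within 4 mm of its floor and 6 mm of its centre (all of step 1 and value of joint pad between 0.0035 and 0.0105 m and contact force between case and jaw above 3 N and velocity of joint jaw between -0.003 and 0.003 m/s and value of joint trigger above 0.001 m and contact force between the fingers and trigger above 1.5 N and contact force between the arm and case below 0.3 N and linear speed of each of case, block below 0.01 m/s and angle between case's own z axis and vertical below 0.12 rad and x of case in the frame of clamp between 0.003 and 0.012 m and z of case in the frame of clamp below 0.034 m and y of case in the frame of clamp between -0.02 and 0.02 m); the arm keeps its last pose, push and grip.
It fails at once if the case is crushed: the spring pad is pressed in more than 12.5 mm (value of joint pad above 0.0125 m).
It fails at once if the robot pushes the sliding jaw or its pad with more than 3 N (contact force between any of the arm, the fingers and jaw above 3 N).
It fails at once if the case is knocked over (angle between case's own z axis and vertical above 0.4 rad).
It fails at once if a bystander is moved more than 30 mm (distance of any of small_block, large_block, bottle_a, bottle_b, carton, tape, pen_cup, mouse from where it was at the start of the episode above 0.03 m).
It also fails if it takes over 69 s, if anything falls off the work surface, if the arm or the gripper's body presses on something with over 40 N, if the wrist force passes 120 N, or if a joint passes its speed limit or range.

ROBOT

A 6-joint arm with a two-finger parallel gripper is mounted at the origin on the work surface. World frame = base frame: x ahead of the robot, y to its left, z up, the work surface at z = 0. Lengths are in m, angles in rad, forces in N, time in s.
With the tool pointing down it reaches from about 0.25 to 0.775 m from the base axis. Payload 4 kg.
Tool frame: the origin (TCP) lies at the very end of the fingers, on their centre line; the grasp point (between the pads) lies 19 mm behind it; x points along the fingers, y is the direction in which the jaws open and shut, and the axes are right-handed (so a half turn about x gives the same grasp; the last joint's range is limited). The gripper opens to 94 mm and grips with 3 to 60 N. Pads are 16 mm wide; open, the fingers measure 119 mm over their backs; the gripper's body (75 mm by 177 mm) begins 78 mm behind the grasp point.
Start: joints at [-1.265, 0.087, 1.371, -0, 1.684, -0.103], TCP at [0.219, -0.505, 0.206] pointing down, gripper open.
Joint ranges: [-3.1, 3.1], [-0.76, 2.03], [0.27, 2.55], [-1.08, 4.22], [0.17, 2.65], [-2.57, 2.57]. Speed limits (rad/s): [2.79, 2.79, 3.14, 3.14, 3.14, 3.14].

INTERFACE

Orientations are given as [roll, pitch, yaw] about the fixed x, y, z axes, in that order (R = Rz(yaw) Ry(pitch) Rx(roll)).
In Python, from bench import robot gives the robot as it stands.
- The arm moves only by the tool carry_out, never from a script. Its argument "targets" is a list of rows, each a list of 5 numbers: the closure, from 0 (fully open) to 1 (shut), then the shift along the tool's x, y, z in cm, then the turn about the tool's x in degrees. In form: [[fingers, tx, ty, tz, turn], ...]. A call has 1 to 20 rows; each row shifts and turns the commanded pose from where the row before left it, along the tool's axes as they then stand; what a row does not reach is not made up. A row lasts 1/10 s, in which the tool goes at most 50 mm and 8.59 degrees, less where a joint would pass 70% of its speed; a pose out of reach is approached as far as the arm can. A call is refused whole if a number of a shift passes 5 or a number of a turn 8.59, either way. A call with a gripper value outside its range is refused whole. The fingers move at their own pace and stop on an object; the grip force is fixed at half the most. Time passes only in rows, so rows that do not move let the fingers close. It gives the time, the measured TCP pose, the force and the opening at its end, in the units of the state.
- robot.get_obs(): the state, without advancing time (a new reading comes with each control period).
- robot.snapshot(name): name is "scene" or "top" or "wrist"; returns a dict with "image" (480x640x3 uint8, red, green, blue), "camera_matrix" (3x3 intrinsics, pixels), "pose" (4x4, takes a point from camera to world coordinates). Camera axes: x right, y up, looking along -z (the intrinsics and any distortion apply to the point x, -y, -z); pixel columns grow to the right and rows downward; lengths in m; the calibration is good to about 2 mm. The wrist camera is an equidistant fisheye: a pixel r from the principal point sees the ray r / f radians off the axis. A picture is of the moment at which its call begins. There is no depth.
- robot.close_job(): hands the job in, once; it reports no verdict.
The state is a dict: "time": time; "joint_positions": joint angles; "qvel": joint speeds; "joint_torque": joint torques, N m; "tool_pos": TCP position; "ee_rot": TCP orientation; "wrist_force": force on the tool from outside, world axes, zero at the start; "wrist_torque": the same for the moment, N m; "width": finger opening in m.
Only numpy, scipy, OpenCV 4.12 (cv2) and the standard library are available. Lean on these libraries where they do the work, as an engineer would, in place of code of your own. Each camera call takes 0.05 s, during which the arm holds its last target. There are 200 camera calls.

## Working session

There is one attempt and no reset: what is moved stays moved. The work goes in short steps, Python scripts to look and compute and a tool call to move; the robot and the scene stay as the last step left them, time stands still between calls to the robot, and variables do not carry over. Pictures are saved under pics/ and viewed, about 8 in all and at most 12, crops included, and the job is handed in when it is done.

Besides the shell and the picture viewer there is one more tool, called after "Call:" as a command line: name --pt "numbers of a row" for each row, then --argument value for the rest. carry_out: Moves the arm, as the interface text tells. Its arguments: {"type":"object","properties":{"targets":{"type":"array","items":{"type":"array","items":{"type":"number"}}}},"required":["targets"]}

```bash
ls; mkdir -p pics
cat > h.py <<'E'
import numpy as np, cv2
from bench import robot
from scipy.spatial.transform import Rotation as R
def snap(n,f):
    s=robot.snapshot(n); cv2.imwrite(f'pics/{f}.png',s['image'][:,:,::-1]); 
    np.savez(f'pics/{f}.npz',K=s['camera_matrix'],P=s['pose'],im=s['image']); return s
def ray(f,u,v,fish=False):
    d=np.load(f'pics/{f}.npz');K,P=d['K'],d['P']
    x=(u-K[0,2])/K[0,0];y=(v-K[1,2])/K[1,1]
    if fish:
        r=np.hypot(x,y)+1e-9; q=np.array([np.sin(r)*x/r,-np.sin(r)*y/r,-np.cos(r)])
    else: q=np.array([x,-y,-1.])
    return P[:3,3],P[:3,:3]@q
def at(f,u,v,z,fish=False):
    o,q=ray(f,u,v,fish); return np.round(o+q*(z-o[2])/q[2],4)
def proj(f,p,fish=False):
    d=np.load(f'pics/{f}.npz');K,P=d['K'],d['P']
    c=P[:3,:3].T@(np.array(p)-P[:3,3]); x,y,z=c[0],-c[1],-c[2]
    if fish:
        r=np.hypot(x,y)+1e-12; t=np.arctan2(r,z); x,y,z=t*x/r,t*y/r,1
    return np.round([K[0,0]*x/z+K[0,2],K[1,1]*y/z+K[1,2]],1)
E
python3 - <<'E'
from h import *
for n in('scene','top'):
    s=snap(n,n+'0');print(n,s['camera_matrix'].round(1).tolist(),s['pose'].round(3).tolist())
o=robot.get_obs();print({k:np.round(v,3).tolist() for k,v in o.items()})
E
```

```text
pics
scene [[586.4, 0.0, 320.0], [0.0, 586.4, 243.4], [0.0, 0.0, 1.0]] [[-0.044, -0.786, 0.617, 1.297], [0.999, -0.035, 0.027, -0.03], [0.0, 0.617, 0.787, 1.005], [0.0, 0.0, 0.0, 1.0]]
top [[499.4, 0.0, 306.7], [0.0, 499.4, 244.7], [0.0, 0.0, 1.0]] [[-0.007, 0.989, -0.145, 0.468], [-1.0, -0.005, 0.013, -0.042], [0.012, 0.145, 0.989, 1.022], [0.0, 0.0, 0.0, 1.0]]
{'time': 0.1, 'joint_positions': [-1.265, 0.088, 1.372, -0.0, 1.684, -0.103], 'qvel': [-0.0, -0.001, -0.003, 0.003, -0.001, -0.001], 'joint_torque': [0.002, -34.125, -30.33, 0.072, 0.03, -0.0], 'tool_pos': [0.218, -0.504, 0.204], 'ee_rot': [-1.672, 1.569, 1.879], 'wrist_force': [0.225, -0.237, -0.434], 'wrist_torque': [-0.03, 0.005, -0.038], 'width': 0.094}
```

View pics/top0.png

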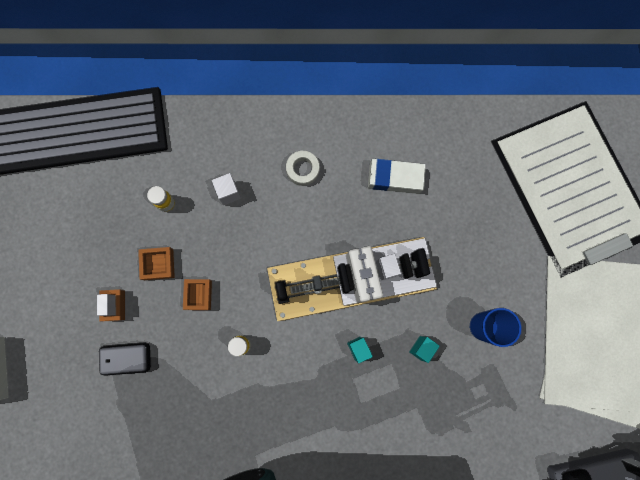

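View pics/scene0.png

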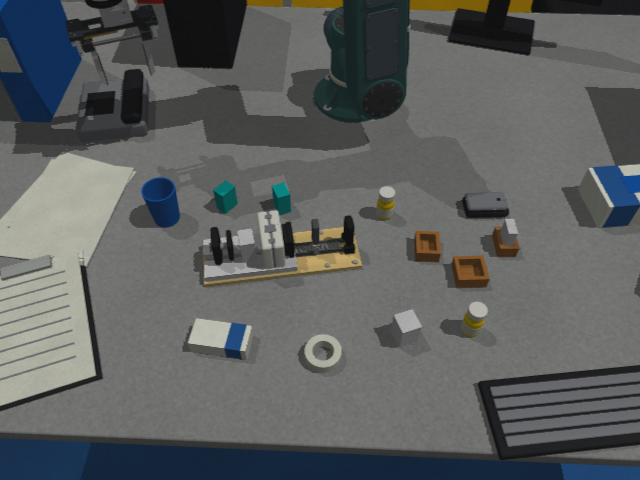

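Run:
```python
from h import *
im=cv2.imread('pics/top0.png')
a=cv2.resize(im[230:325,260:445],None,fx=4,fy=4,interpolation=cv2.INTER_CUBIC)
b=cv2.resize(im[245:280+0,130:225],None,fx=4,fy=4)
b=cv2.resize(im[243:318,130:225],None,fx=2.9,fy=2.9,interpolation=cv2.INTER_CUBIC)
c=np.zeros((600,740,3),np.uint8);c[:380]=a;c[380:380+b.shape[0],:b.shape[1]]=b[:220]
cv2.imwrite('pics/crop1.png',c)
```

```text
(no output)
```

View pics/crop1.png

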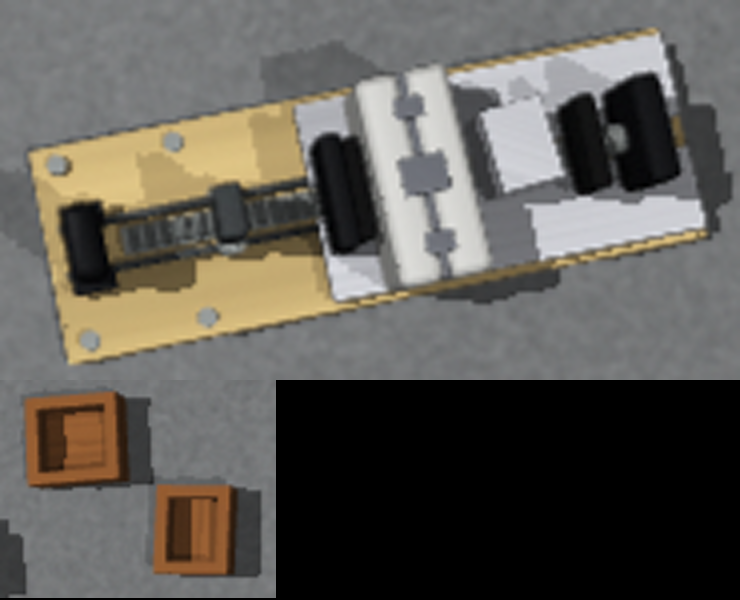

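Run:
```python
from h import *
def A(cx,cy,z): return at('top0',260+(cx+.5)/4-.5,230+(cy+.5)/4-.5,z)
def B(cx,cy,z): return at('top0',130+cx/2.9,243+(cy-380)/2.9,z)
c=[A(*p,.012) for p in((30,150),(658,28),(708,238),(70,362))]
print('base',c,[np.linalg.norm(c[i]-c[i-1]) for i in range(4)])
d=(c[1]-c[0]+c[2]-c[3])[:2];yaw=np.arctan2(d[1],d[0]);print('yaw',np.degrees(yaw))
ex=np.array([np.cos(yaw),np.sin(yaw)]);ey=np.array([-ex[1],ex[0]])
ctr=sum(c)[:2]/4
def loc(p): q=p[:2]-ctr; return np.round([q@ex,q@ey],4)
for n,p in dict(bed1=(296,105,.028),bed2=(655,35,.028),bed3=(335,300,.028),bed4=(706,230,.028),bl1=(480,112,.088),bl2=(541,97,.088),bl3=(500,193,.088),bl4=(562,175,.088),trigTL=(213,184,.1),trigTR=(241,182,.1),trigB=(250,225,.1),hl1=(60,207,.095),hl2=(100,202,.095),case1=(357,85,.098),case2=(440,67,.098),case3=(398,285,.098),case4=(490,265,.098)).items():
    print(n,A(*p),loc(A(*p)))
print('hold',[B(*p,.03) for p in((155,486),(231,486),(234,573),(156,575))])
print('holdL',[B(*p,.03) for p in((25,396),(117,391),(127,481),(32,486))])
```

```text
base [array([0.5711, 0.0256, 0.012 ]), array([ 0.6321, -0.2965,  0.012 ]), array([ 0.5244, -0.3175,  0.012 ]), array([0.4646, 0.0051, 0.012 ])] [np.float64(0.10845505981741935), np.float64(0.3278252735833526), np.float64(0.10972825524904697), np.float64(0.3280957177410275)]
yaw -79.38732049677128
bed1 [ 0.5913 -0.1087  0.028 ] [-0.0285  0.0493]
bed2 [ 0.626  -0.2908  0.028 ] [0.1569 0.0499]
bed3 [ 0.494  -0.1266  0.028 ] [-0.0289 -0.0496]
bed4 [ 0.5275 -0.3123  0.028 ] [ 0.1598 -0.0509]
bl1 [ 0.5801 -0.1915  0.088 ] [0.0508 0.0231]
bl2 [ 0.5871 -0.2206  0.088 ] [0.0807 0.0246]
bl3 [ 0.5418 -0.1998  0.088 ] [ 0.0519 -0.0161]
bl4 [ 0.5501 -0.2292  0.088 ] [ 0.0823 -0.0133]
trigTL [ 0.5458 -0.0649  0.1   ] [-0.08    0.0127]
trigTR [ 0.5467 -0.0779  0.1   ] [-0.067   0.0112]
trigB [ 0.5268 -0.0818  0.1   ] [-0.0668 -0.0091]
hl1 [0.536 0.006 0.095] [-0.1514  0.0161]
hl2 [ 0.5382 -0.0125  0.095 ] [-0.1329  0.0149]
case1 [ 0.5919 -0.1327  0.098 ] [-0.0048  0.0455]
case2 [ 0.6002 -0.1717  0.098 ] [0.035  0.0465]
case3 [ 0.4989 -0.1498  0.098 ] [-0.0051 -0.049 ]
case4 [ 0.5078 -0.1925  0.098 ] [ 0.0385 -0.0482]
hold [array([0.5455, 0.1899, 0.03  ]), array([0.5451, 0.1381, 0.03  ]), array([0.4861, 0.1348, 0.03  ]), array([0.4851, 0.1875, 0.03  ])]
holdL [array([0.608, 0.281, 0.03 ]), array([0.6112, 0.218 , 0.03  ]), array([0.549 , 0.2091, 0.03  ]), array([0.546 , 0.2737, 0.03  ])]
```

```bash
cat >> h.py <<'E'
def to(x,y,z,yaw_y):
    """shift (cm, tool axes after turn) and turn (deg) to bring TCP to xyz with tool y-axis at world heading yaw_y deg (mod 180)"""
    o=robot.get_obs(); p=np.array(o['tool_pos']); M=R.from_euler('xyz',o['ee_rot']).as_matrix()
    h=np.degrees(np.arctan2(M[1,1],M[0,1]))
    t=(h-yaw_y+90)%180-90   # tool x down: + turn lowers heading
    M2=M@R.from_euler('x',t,degrees=True).as_matrix()
    d=np.array([x,y,z])-p
    print('t',round(o['time'],2),'p',p.round(4),'head',round(h,2),'xdown',M[:,0].round(3),'turn',round(t,2),'shift cm (after turn)',(M2.T@d*100).round(2),'F',np.round(o['wrist_force'],2),'w',round(o['width'],4),'q6',np.round(o['joint_positions'],2)[5])
E
python3 - <<'E'
from h import *
to(.565,-.21,.20,13)
to(.515,.163,.20,2)
E
```

```text
t 0.1 p [ 0.2185 -0.5042  0.2044] head -66.58 xdown [-0.001  0.002 -1.   ] turn -79.58 shift cm (after turn) [  0.48  40.38 -20.87] F [ 0.23 -0.24 -0.43] w 0.0939 q6 -0.1
t 0.1 p [ 0.2185 -0.5042  0.2044] head -66.58 xdown [-0.001  0.002 -1.   ] turn -68.58 shift cm (after turn) [  0.55  31.97 -65.64] F [ 0.23 -0.24 -0.43] w 0.0939 q6 -0.1
```

Call:
carry_out --pt "0 0 0 0 -8" --pt "0 0 0 0 -8" --pt "0 0 0 0 -8" --pt "0 0 0 0 -8" --pt "0 0 0 0 -8" --pt "0 0 0 0 -8" --pt "0 0 0 0 -8" --pt "0 0 0 0 -8" --pt "0 0 0 0 -8" --pt "0 0 0 0 -7.6"

```text
time: 1.1
tool_pos: [0.2185, -0.5044, 0.2048]
ee_rot: [-3.076, 1.57, 1.87]
wrist_force: [-0.0, 0.5, -0.4]
width: 0.0946
```

Call:
carry_out --pt "0 0 2.9 -1.5 0" --pt "0 0 2.9 -1.5 0" --pt "0 0 2.9 -1.5 0" --pt "0 0 2.9 -1.5 0" --pt "0 0 2.9 -1.5 0" --pt "0 0 2.9 -1.5 0" --pt "0 0 2.9 -1.5 0" --pt "0 0 2.9 -1.5 0" --pt "0 0 2.9 -1.5 0" --pt "0 0 2.9 -1.5 0" --pt "0 0 2.9 -1.5 0" --pt "0 0 2.9 -1.5 0" --pt "0 0 2.9 -1.5 0" --pt "0 0 2.9 -1.5 0" --pt "0 0 0 0 0" --pt "0 0 0 0 0"

```text
time: 2.7
tool_pos: [0.5667, -0.2082, 0.2046]
ee_rot: [-1.848, 1.569, 3.093]
wrist_force: [0.1, -0.4, 0.6]
width: 0.0939
```

Run:
```python
from h import *
to(.565,-.21,.20,13)
s=snap('wrist','w1');print(s['camera_matrix'].round(1).tolist(),s['pose'].round(3).tolist())
```

```text
t 2.7 p [ 0.5667 -0.2082  0.2046] head 13.1 xdown [-0.002  0.    -1.   ] turn 0.1 shift cm (after turn) [ 0.46 -0.21  0.14] F [ 0.13 -0.43  0.58] w 0.0939 q6 -0.67
[[371.6, 0.0, 318.2], [0.0, 371.6, 239.8], [0.0, 0.0, 1.0]] [[0.974, -0.219, -0.056, 0.551], [0.226, 0.943, 0.245, -0.137], [-0.001, -0.251, 0.968, 0.383], [0.0, 0.0, 0.0, 1.0]]
```

View pics/w1.png

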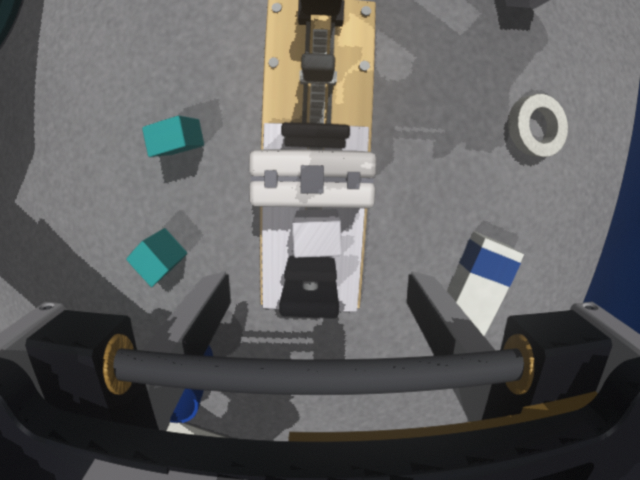

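Run:
```python
from h import *
for p in((294,222),(340,221),(342,255),(292,254)): print(p,at('w1',*p,.088,True))
ctr=np.mean([at('w1',*p,.088,True) for p in((294,222),(340,221),(342,255),(292,254))],0);print(ctr)
for p in((264,124),(369,123)): print('bed',at('w1',*p,.028,True))
for p in((303,56),(333,55)): print('trig',at('w1',*p,.1,True))
im=np.load('pics/w1.npz')['im'][205:275,270:365]
cv2.imwrite('pics/crop2.png',cv2.resize(im[:,:,::-1],None,fx=8,fy=8,interpolation=cv2.INTER_CUBIC))
```

```text
(294, 222) [ 0.5451 -0.2016  0.088 ]
(340, 221) [ 0.5813 -0.1923  0.088 ]
(342, 255) [ 0.5899 -0.22    0.088 ]
(292, 254) [ 0.5492 -0.2285  0.088 ]
[ 0.566375 -0.2106    0.088   ]
bed [ 0.4954 -0.1278  0.028 ]
bed [ 0.5922 -0.1045  0.028 ]
trig [ 0.5235 -0.0717  0.1   ]
trig [ 0.5454 -0.0659  0.1   ]
```

View pics/crop2.png

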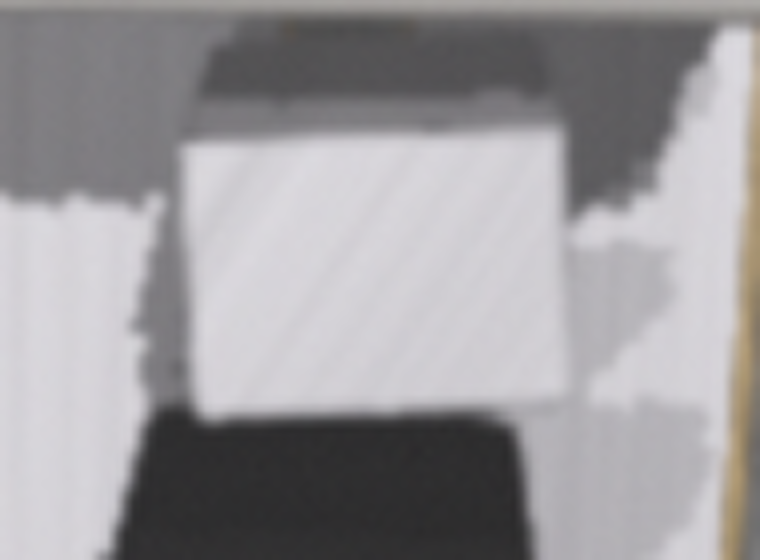

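Run:
```python
from h import *
c=[at('w1',*p,.088,True) for p in((292.7,223.1),(340.6,221),(341.5,254.4),(294.6,257.3))]
print(c,[np.linalg.norm(c[i]-c[i-1]).round(4) for i in range(4)]);m=np.mean(c,0);print(m)
a=(c[1]-c[0]+c[2]-c[3]);b=(c[0]-c[3]+c[1]-c[2]);h=np.degrees([np.arctan2(a[1],a[0]),np.arctan2(-b[0],b[1])]);print(h)
to(m[0],m[1],.058,h.mean())
```

```text
[array([ 0.5443, -0.2027,  0.088 ]), array([ 0.5818, -0.1922,  0.088 ]), array([ 0.5893, -0.2195,  0.088 ]), array([ 0.5519, -0.2308,  0.088 ])] [np.float64(0.0291), np.float64(0.0389), np.float64(0.0283), np.float64(0.0391)]
[ 0.566825 -0.2113    0.088   ]
[16.22788733 15.24636725]
t 2.75 p [ 0.5663 -0.2088  0.2049] head 13.03 xdown [-0.001 -0.    -1.   ] turn -2.71 shift cm (after turn) [14.69 -0.    0.26] F [ 0.09 -0.62  0.34] w 0.0942 q6 -0.67
```

Call:
carry_out --pt "0 0 0 0 -2.7" --pt "0 1.7 0 0.2 0" --pt "0 3 0 0 0" --pt "0 3 0 0 0" --pt "0 3 0 0 0" --pt "0 2 0 0 0" --pt "0 1.6 0 0 0" --pt "0 0.3 0 0 0" --pt "0 0 0 0 0" --pt "1 0 0 0 0" --pt "1 0 0 0 0" --pt "1 0 0 0 0" --pt "1 0 0 0 0" --pt "1 0 0 0 0" --pt "1 0 0 0 0" --pt "1 0 0 0 0"

```text
time: 4.35
tool_pos: [0.5673, -0.2106, 0.0595]
ee_rot: [-1.383, 1.57, -2.679]
wrist_force: [-2.2, 0.1, 1.1]
width: 0.0414
```

Call:
carry_out --pt "1 0 0 0 0" --pt "1 -1 0 0 0" --pt "1 -2 0 0 0" --pt "1 -3 0 0 0" --pt "1 -3 0 0 0" --pt "1 -3 0 0 0" --pt "1 -1 0 0 0" --pt "1 0 0 0 0"

```text
time: 5.15
tool_pos: [0.5684, -0.2109, 0.1917]
ee_rot: [0.863, 1.566, -0.433]
wrist_force: [-0.3, -0.5, -2.5]
width: 0.0396
```

Run:
```python
from h import *
to(.515,.163,.19,1)
```

```text
t 5.15 p [ 0.5684 -0.2109  0.1917] head 15.73 xdown [ 0.004 -0.002 -1.   ] turn 14.73 shift cm (after turn) [  0.08  -4.68 -37.48] F [-0.32 -0.49 -2.51] w 0.0396 q6 -0.72
```

Call:
carry_out --pt "1 0 0 0 7.3" --pt "1 0 0 0 7.4" --pt "1 0 -0.4 -3 0" --pt "1 0 -0.4 -3 0" --pt "1 0 -0.4 -3 0" --pt "1 0 -0.4 -3 0" --pt "1 0 -0.4 -3 0" --pt "1 0 -0.4 -3 0" --pt "1 0 -0.4 -3 0" --pt "1 0 -0.4 -3 0" --pt "1 0 -0.4 -3 0" --pt "1 0 -0.4 -3 0" --pt "1 0 -0.6 -1 0" --pt "1 0 0 0 0" --pt "1 0 0 0 0" --pt "1 0 0 0 0"

```text
time: 6.75
tool_pos: [0.516, 0.0973, 0.1889]
ee_rot: [-0.681, 1.57, -2.235]
wrist_force: [0.3, 0.2, -2.0]
width: 0.0397
```

Run:
```python
from h import *
to(.515,.163,.19,1)
snap('wrist','w2')
for p in((.4855,.136),(.5453,.136),(.5453,.188),(.4855,.188)): print(proj('w2',p+(.03,),True))
a=proj('w2',(.515,.163,.03),True).astype(int)
im=cv2.imread('pics/w2.png');x0=max(a[0]-80,0);y0=max(a[1]-60,0);print(x0,y0)
cv2.imwrite('pics/crop3.png',cv2.resize(im[y0:y0+120,x0:x0+160],None,fx=5,fy=5,interpolation=cv2.INTER_CUBIC))
```

```text
t 6.75 p [0.516  0.0973 0.1889] head 0.93 xdown [-0.001 -0.001 -1.   ] turn -0.07 shift cm (after turn) [-0.11  0.02 -6.57] F [ 0.33  0.16 -2.03] w 0.0397 q6 0.06
[285.2 182.6]
[350.8 183.6]
[352.2 126.7]
[285.6 125.7]
238 93
```

View pics/crop3.png

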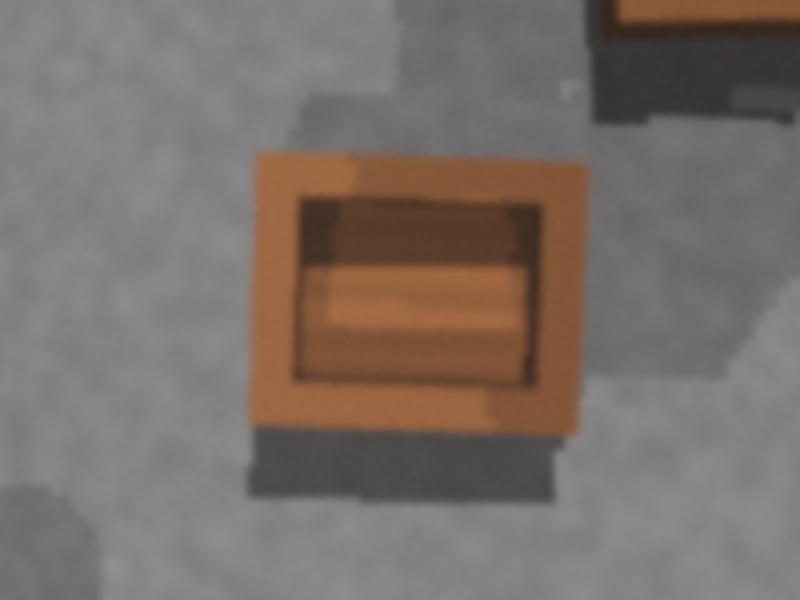

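Run:
```python
from h import *
def f(P):
    c=[at('w2',238+(x+.5)/5-.5,93+(y+.5)/5-.5,.03,True) for x,y in P]
    a=(c[1]-c[0]+c[2]-c[3]);b=(c[0]-c[3]+c[1]-c[2])
    print(np.mean(c,0),[np.linalg.norm(c[i]-c[i-1]).round(4) for i in range(4)],np.degrees([np.arctan2(a[1],a[0]),np.arctan2(-b[0],b[1])]))
    return np.mean(c,0)
m1=f([(257,152),(587,162),(579,433),(250,426)]); m2=f([(300,197),(543,205),(536,386),(295,381)])
m=(m1+m2)/2
to(m[0],m[1],.05,2.5)
# block in grip: check offset
print(proj('w2',(.516,.0973,.2189),True))
```

```text
[0.517925 0.1652   0.03    ] [np.float64(0.05), np.float64(0.0592), np.float64(0.0496), np.float64(0.0599)] [-0.57726792 -0.63275899]
[0.517925 0.1653   0.03    ] [np.float64(0.0335), np.float64(0.0436), np.float64(0.0331), np.float64(0.0437)] [-0.65628034 -0.94624065]
t 6.8 p [0.5161 0.0973 0.1891] head 0.92 xdown [-0.    -0.001 -1.   ] turn -1.58 shift cm (after turn) [13.91  0.49 -6.79] F [ 0.52 -0.55 -2.03] w 0.0399 q6 0.06
[317.8 315. ]
```

View pics/w2.png

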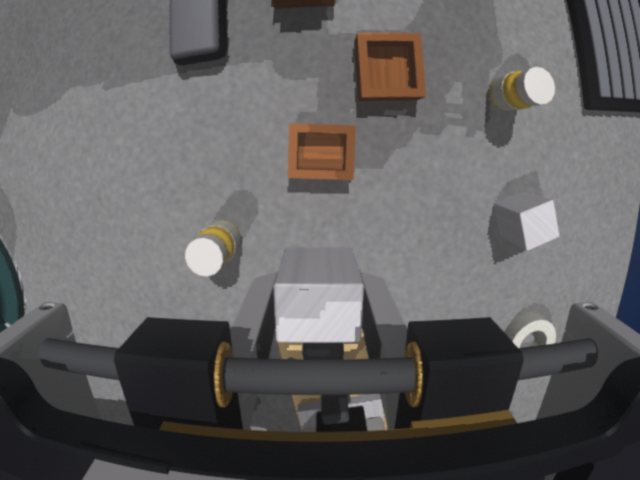

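Run:
```python
from h import *
im=cv2.imread('pics/w2.png')[235:355,240:400]
cv2.imwrite('pics/crop4.png',cv2.resize(im,None,fx=5,fy=5,interpolation=cv2.INTER_CUBIC))
for p,z in(((275,285),.2176),((362,283),.2176),((275,341),.2176),((361,341),.2176),((282,248),.1576),((357,248),.1576)): print(p,at('w2',*p,z,True)-np.array([.5161,.0973,0]))
```

```text
(275, 285) [-0.0189  0.0135  0.2176]
(362, 283) [0.0189 0.015  0.2176]
(275, 341) [-0.0198 -0.0147  0.2176]
(361, 341) [ 0.0201 -0.0141  0.2176]
(282, 248) [-0.0215  0.0132  0.1576]
(357, 248) [0.0227 0.0138 0.1576]
```

View pics/crop4.png

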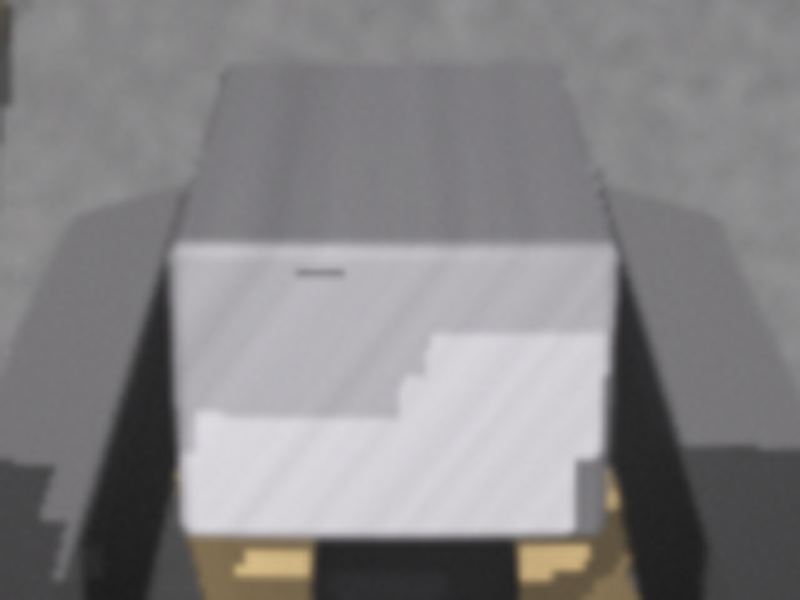

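Call:
carry_out --pt "1 0 0 0 1.6" --pt "1 0 0.05 -2 0" --pt "1 0 0.05 -2 0" --pt "1 2 0.05 -2 0" --pt "1 3 0.1 -0.8 0" --pt "1 3 0 0 0" --pt "1 2 0 0 0" --pt "1 0 0 0 0" --pt "1 0 0 0 0" --pt "1 0 0 0 0"

```text
time: 7.8
tool_pos: [0.5205, 0.1665, 0.0915]
ee_rot: [1.751, 1.567, 0.169]
wrist_force: [-1.0, 0.0, -2.0]
width: 0.0399
```

Run:
```python
from h import *
to(.5179,.1653,.0395,-.7)
```

```text
t 7.8 p [0.5205 0.1665 0.0915] head -0.63 xdown [ 0.004  0.001 -1.   ] turn 0.07 shift cm (after turn) [ 5.2  -0.28  0.13] F [-0.97  0.05 -1.99] w 0.0399 q6 0.22
```

Call:
carry_out --pt "1 1 -0.26 0.12 0" --pt "1 1.5 0 0 0" --pt "1 0 0 0 0" --pt "1 0 0 0 0"

```text
time: 8.2
tool_pos: [0.5157, 0.1652, 0.0634]
ee_rot: [-1.324, 1.569, -2.905]
wrist_force: [-0.1, 0.6, -1.8]
width: 0.0399
```

Run:
```python
from h import *
to(.5179,.1653,.0395,-.7)
```

```text
t 8.2 p [0.5157 0.1652 0.0634] head -0.58 xdown [-0.002 -0.    -1.   ] turn 0.12 shift cm (after turn) [ 2.39  0.22 -0.01] F [-0.15  0.58 -1.78] w 0.0399 q6 0.22
```

Call:
carry_out --pt "1 0 0 0 0" --pt "1 0 0 0 0"

```text
time: 8.4
tool_pos: [0.5168, 0.1655, 0.0649]
ee_rot: [1.717, 1.57, 0.136]
wrist_force: [1.2, 0.4, -2.0]
width: 0.0403
```

Call:
carry_out --pt "1 0 0 0 0"

```text
time: 8.5
tool_pos: [0.5168, 0.1655, 0.0649]
ee_rot: [1.682, 1.57, 0.101]
wrist_force: [0.3, -0.4, -1.9]
width: 0.0399
```

Call:
carry_out --pt "1 0.3 0.1 0 0" --pt "1 0 0 0 0" --pt "1 0.6 0 0 0" --pt "1 0.6 0 0 0" --pt "1 0.5 0 0 0" --pt "1 0 0 0 0" --pt "1 0 0 0 0"

```text
time: 9.2
tool_pos: [0.5173, 0.1653, 0.0441]
ee_rot: [-1.266, 1.57, -2.847]
wrist_force: [0.9, -0.8, -2.0]
width: 0.0397
```

No contact force so far: the block is inside the slot.

Call:
carry_out --pt "1 0.3 0 0 0" --pt "1 0.2 0 0 0" --pt "1 0 0 0 0" --pt "1 0 0 0 0"

```text
time: 9.6
tool_pos: [0.5174, 0.1654, 0.0394]
ee_rot: [-0.256, 1.571, -1.837]
wrist_force: [-0.4, -0.6, -2.6]
width: 0.0396
```

Call:
carry_out --pt "1 0.1 0 0 0" --pt "1 0.1 0 0 0" --pt "1 0 0 0 0"

```text
time: 9.9
tool_pos: [0.5175, 0.1654, 0.0394]
ee_rot: [1.415, 1.57, -0.165]
wrist_force: [-4.0, -1.5, 7.4]
width: 0.0393
```

Call:
carry_out --pt "0.8 0 0 0 0" --pt "0.3 0 0 0 0" --pt "0.2 0 0 0 0" --pt "0.2 0 0 0 0" --pt "0.2 0 0 0 0" --pt "0.2 -1 0 0 0" --pt "0.2 -2 0 0 0" --pt "0.2 -3 0 0 0" --pt "0.2 -3 0 0 0" --pt "0.2 -3 0 0 0" --pt "0.2 0 0 0 0" --pt "0.2 0 0 0 0"

```text
time: 11.1
tool_pos: [0.5179, 0.1654, 0.1583]
ee_rot: [1.726, 1.569, 0.145]
wrist_force: [-0.7, -1.0, -0.3]
width: 0.0749
```

Run:
```python
from h import *
to(.5179,.1653,.14,-.7)
snap('wrist','w3');snap('top','t3')
a=cv2.imread('pics/w3.png')[200:440,200:480];b=cv2.imread('pics/t3.png')[225:325,90:450]
a=cv2.imread('pics/t3.png')
c=np.zeros((600,760,3),np.uint8)
x=cv2.resize(a[270:315,180:220],None,fx=7,fy=7,interpolation=cv2.INTER_CUBIC);c[:x.shape[0],:x.shape[1]]=x
x=cv2.resize(cv2.imread('pics/w3.png')[180:400,200:440],None,fx=1.4,fy=1.4);c[:x.shape[0],300:300+x.shape[1]]=x
x=cv2.resize(a[225:320,260:445],None,fx=2.9,fy=2.9,interpolation=cv2.INTER_CUBIC);c[320:320+x.shape[0],:x.shape[1]]=x
cv2.imwrite('pics/c5.png',c)
```

```text
t 11.1 p [0.5179 0.1654 0.1583] head -0.58 xdown [ 0.002  0.    -1.   ] turn 0.12 shift cm (after turn) [ 1.83 -0.    0.02] F [-0.71 -1.03 -0.26] w 0.0749 q6 0.22
```

View pics/c5.png

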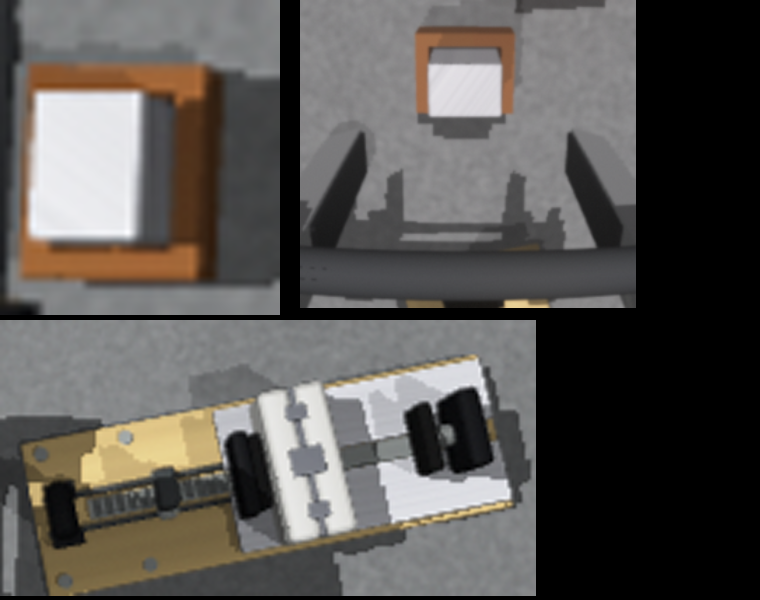

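Run:
```python
from h import *
to(.5395,-.0997,.16,11.3)
```

```text
t 11.2 p [0.5166 0.1652 0.1559] head -0.58 xdown [-0.003 -0.001 -1.   ] turn -11.88 shift cm (after turn) [-0.4  -2.94 26.42] F [ 0.75 -1.24  0.85] w 0.075 q6 0.22
```

Call:
carry_out --pt "0.5 -0.2 0 0 -6" --pt "1 0 0 0 -5.9" --pt "1 0 -0.3 2.6 0" --pt "1 0 -0.3 2.6 0" --pt "1 0 -0.3 2.6 0" --pt "1 0 -0.3 2.6 0" --pt "1 0 -0.3 2.6 0" --pt "1 0 -0.3 2.6 0" --pt "1 0 -0.3 2.6 0" --pt "1 0 -0.3 2.6 0" --pt "1 0 -0.3 2.6 0" --pt "1 0 -0.3 2.6 0" --pt "1 0 0 0 0" --pt "1 0 0 0 0" --pt "1 0 0 0 0" --pt "1 0 0 0 0"

```text
time: 12.8
tool_pos: [0.5389, -0.0943, 0.1591]
ee_rot: [-2.318, 1.57, 2.593]
wrist_force: [0.4, 0.1, 0.7]
width: 0.0004
```

Run:
```python
from h import *
to(.5395,-.0997,.062,11.3)
snap('wrist','w4')
im=cv2.imread('pics/w4.png')
cv2.imwrite('pics/c6.png',cv2.resize(im[100:400,160:480],None,fx=2,fy=2,interpolation=cv2.INTER_CUBIC))
```

```text
t 12.8 p [ 0.5389 -0.0943  0.1591] head 11.41 xdown [-0.001  0.    -1.   ] turn 0.11 shift cm (after turn) [ 9.71 -0.04  0.54] F [0.43 0.09 0.66] w 0.0004 q6 -0.48
```

View pics/c6.png

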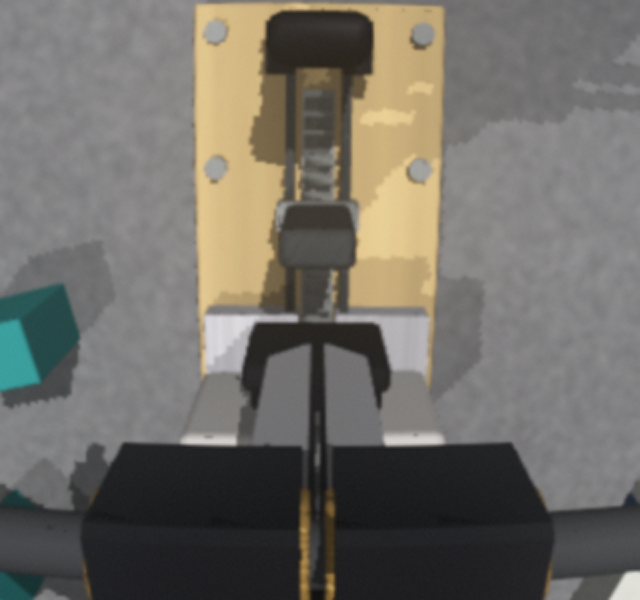

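Run:
```python
from h import *
def C(x,y,z): return at('w4',160+(x+.5)/2-.5,100+(y+.5)/2-.5,z,True)
print('trig',C(280,268,.1),C(356,268,.1),C(280,232,.1),C(354,232,.1)); print('head',C(252,325,.083),C(380,325,.083))
print('handle',C(268,13,.095),C(372,13,.095)); print('base',C(195,5,.012),C(443,8,.012))
```

```text
trig [ 0.5241 -0.0816  0.1   ] [ 0.5487 -0.0767  0.1   ] [ 0.5219 -0.0697  0.1   ] [ 0.5455 -0.065   0.1   ]
head [ 0.518  -0.1086  0.083 ] [ 0.5634 -0.0995  0.083 ]
handle [ 5.042e-01 -5.000e-04  9.500e-02] [0.537  0.0062 0.095 ]
base [0.465  0.0053 0.012 ] [0.5712 0.0253 0.012 ]
```

Call:
carry_out --pt "1 0 0 0.5 0" --pt "1 1.7 0 0 0" --pt "1 2 0 0 0" --pt "1 2 0 0 0" --pt "1 2 0 0 0" --pt "1 2 0 0 0" --pt "1 0 0 0 0" --pt "1 0 0 0 0" --pt "1 0 0 0 0"

```text
time: 13.75
tool_pos: [0.5411, -0.1006, 0.0641]
ee_rot: [1.047, 1.568, -0.326]
wrist_force: [0.1, -0.8, 0.1]
width: 0.0005
```

Call:
carry_out --pt "1 0 0 -0.4 0" --pt "1 0 0 -0.4 0" --pt "1 0 0 -0.4 0" --pt "1 0 0 -0.4 0" --pt "1 0 0 0 0" --pt "1 0 0 0 0"

```text
time: 14.35
tool_pos: [0.5374, -0.0851, 0.0632]
ee_rot: [0.737, 1.569, -0.636]
wrist_force: [-0.0, -2.0, 2.0]
width: 0.0003
```

Call:
carry_out --pt "1 0 0 -0.4 0" --pt "1 0 0 -0.4 0" --pt "1 0 0 0 0"

```text
time: 14.65
tool_pos: [0.5361, -0.0783, 0.0631]
ee_rot: [0.373, 1.567, -1.0]
wrist_force: [1.4, -7.3, 1.7]
width: 0.0005
```

Call:
carry_out --pt "1 0 0 -0.4 0" --pt "1 0 0 -0.4 0" --pt "1 0 0 0 0"

```text
time: 14.95
tool_pos: [0.5347, -0.0708, 0.0632]
ee_rot: [0.368, 1.566, -1.005]
wrist_force: [1.8, -6.8, 1.8]
width: 0.0005
```

Call:
carry_out --pt "1 0 0 -0.3 0" --pt "1 0 0 -0.3 0" --pt "1 0 0 0 0"

```text
time: 15.25
tool_pos: [0.5337, -0.0654, 0.0632]
ee_rot: [0.333, 1.565, -1.042]
wrist_force: [2.5, -7.6, 1.9]
width: 0.0007
```

Call:
carry_out --pt "1 0 0 -0.3 0" --pt "1 0 0 -0.3 0" --pt "1 0 0 -0.1 0" --pt "1 0 0 0 0"

```text
time: 15.65
tool_pos: [0.5334, -0.064, 0.0633]
ee_rot: [0.138, 1.555, -1.238]
wrist_force: [4.6, -20.4, -2.0]
width: 0.0007
```

```bash
cat >> h.py <<'E'
def jaw(f,take=True):
    """clamp-x of dark spans (pad, jaw) at z=.084 (pad top) / .095 (jaw top), and the case's right edge at z=.098"""
    if take: snap('top',f)
    im=np.load(f'pics/{f}.npz')['im'].max(2).astype(np.float32)
    yaw=np.radians(-79);ex=np.array([np.cos(yaw),np.sin(yaw)]);ey=np.array([-ex[1],ex[0]]);O=np.array([.5496,-.1538])
    for z in(.084,.095):
        xs=np.arange(-20,140)/1000.
        ys=[-.018,-.014,.014,.018]
        m=np.array([[proj(f,np.r_[O+x*ex+y*ey,z]) for x in xs] for y in ys],np.float32)
        v=cv2.remap(im,m[...,0],m[...,1],cv2.INTER_LINEAR).mean(0)
        b=v<75; e=np.flatnonzero(np.diff(b.astype(int)));print(f,'z',z,'dark edges mm',(xs[e]*1000).round().astype(int).tolist())
    o=robot.get_obs();print('t',o['time'],np.round(o['tool_pos'],4),np.round(o['wrist_force'],1))
E
python3 - <<'E'
from h import *
jaw('t3',False);jaw('t5')
E
```

```text
t3 z 0.084 dark edges mm [-15, 80, 98, 101, 130, 138]
t3 z 0.095 dark edges mm [-17, 77, 95, 98, 127, 135, 138]
t 15.65 [ 0.5334 -0.064   0.0633] [  4.6 -20.4  -2. ]
t5 z 0.084 dark edges mm [-16, -3, 3, 10, 15, 61, 78, 82, 111]
t5 z 0.095 dark edges mm [-17, -4, 2, 8, 13, 59, 76, 80, 108]
t 15.7 [ 0.5334 -0.064   0.0633] [  4.7 -20.3  -1.8]
```

Call:
carry_out --pt "1 0 0 0.8 0" --pt "1 0 0 1 0" --pt "1 0 0 1 0" --pt "1 0 0 0.6 0" --pt "1 0 0 0 0" --pt "1 0 0 0 0"

```text
time: 16.3
tool_pos: [0.5374, -0.0895, 0.0619]
ee_rot: [-1.871, 1.569, 3.039]
wrist_force: [0.4, -2.9, 0.2]
width: 0.0006
```

Call:
carry_out --pt "1 0 0 -0.6 0" --pt "1 0 0 -0.6 0" --pt "1 0 0 -0.6 0" --pt "1 0 0 -0.6 0" --pt "1 0 0 -0.6 0" --pt "1 0 0 -0.2 0" --pt "1 0 0 0 0" --pt "1 0 0 0 0"

```text
time: 17.1
tool_pos: [0.5326, -0.0642, 0.0621]
ee_rot: [-0.012, 1.558, -1.387]
wrist_force: [3.7, -17.9, -5.1]
width: 0.0005
```

Run:
```python
from h import *
jaw('t6')
```

```text
t6 z 0.084 dark edges mm [-14, -1, 5, 11, 15, 36, 54, 59, 86]
t6 z 0.095 dark edges mm [-15, -3, 4, 9, 13, 34, 52, 57, 83]
t 17.15 [ 0.5326 -0.0642  0.0621] [  4.2 -16.9  -4.2]
```

Call:
carry_out --pt "1 0 0 0.8 0" --pt "1 0 0 1 0" --pt "1 0 0 1 0" --pt "1 0 0 0.5 0" --pt "1 0 0 0 0" --pt "1 0 0 0 0"

```text
time: 17.75
tool_pos: [0.5379, -0.0896, 0.0624]
ee_rot: [-3.02, 1.569, 1.89]
wrist_force: [1.2, -0.2, -0.5]
width: 0.0003
```

Call:
carry_out --pt "1 0 0 -0.4 0" --pt "1 0 0 -0.4 0" --pt "1 0 0 -0.2 0" --pt "1 0 0 0 0" --pt "1 0 0 0 0"

```text
time: 18.25
tool_pos: [0.5364, -0.0821, 0.0625]
ee_rot: [0.058, 1.567, -1.315]
wrist_force: [1.8, -6.9, -1.8]
width: 0.0003
```

Run:
```python
from h import *
jaw('t7')
```

```text
t7 z 0.084 dark edges mm [-2, 7, 15, 22, 34, 81]
t7 z 0.095 dark edges mm [-4, 6, 13, 21, 32, 78]
t 18.3 [ 0.5365 -0.0821  0.0625] [ 1.8 -6.4 -2.3]
```

Call:
carry_out --pt "1 0 0 -0.3 0" --pt "1 0 0 -0.3 0" --pt "1 0 0 0 0" --pt "1 0 0 0 0"

```text
time: 18.7
tool_pos: [0.5353, -0.0764, 0.0625]
ee_rot: [0.091, 1.566, -1.283]
wrist_force: [2.0, -6.8, -2.1]
width: 0.0002
```

Call:
carry_out --pt "1 0 0 -0.3 0" --pt "1 0 0 0 0" --pt "1 0 0 0 0"

```text
time: 19.0
tool_pos: [0.5349, -0.0738, 0.0625]
ee_rot: [0.11, 1.566, -1.263]
wrist_force: [2.5, -7.5, -3.0]
width: 0.0001
```

Run:
```python
from h import *
jaw('t8')
```

```text
t8 z 0.084 dark edges mm [-16, -7, 0, 8, 19, 24, 32, 42, 45, 72]
t8 z 0.095 dark edges mm [-17, -8, -1, 6, 18, 23, 31, 40, 43, 70]
t 19.05 [ 0.5349 -0.0738  0.0625] [ 2.6 -7.4 -2.9]
```

Call:
carry_out --pt "1 0 0 -0.2 0" --pt "1 0 0 0 0" --pt "1 0 0 0 0"

```text
time: 19.35
tool_pos: [0.5346, -0.0725, 0.0625]
ee_rot: [0.106, 1.565, -1.267]
wrist_force: [2.7, -8.6, -3.7]
width: 0.0002
```

Call:
carry_out --pt "1 0 0 -0.2 0" --pt "1 0 0 0 0" --pt "1 0 0 0 0"

```text
time: 19.65
tool_pos: [0.5343, -0.0707, 0.0625]
ee_rot: [0.11, 1.564, -1.264]
wrist_force: [2.9, -8.9, -3.7]
width: 0.0001
```

Call:
carry_out --pt "1 0 0 -0.1 0" --pt "1 0 0 0 0" --pt "1 0 0 0 0"

```text
time: 19.95
tool_pos: [0.5342, -0.0701, 0.0625]
ee_rot: [0.099, 1.564, -1.275]
wrist_force: [2.9, -10.4, -3.5]
width: 0.0005
```

Run:
```python
from h import *
jaw('t9')
```

```text
t9 z 0.084 dark edges mm [-14, -7, 0, 12, 17, 29, 40, 42, 69]
t9 z 0.095 dark edges mm [-15, -8, -1, 10, 16, 27, 38, 40, 66]
t 20.0 [ 0.5341 -0.0701  0.0625] [  2.3 -10.9  -4.5]
```

Call:
carry_out --pt "1 0 0 -0.2 0" --pt "1 0 0 0 0" --pt "1 0 0 0 0"

```text
time: 20.3
tool_pos: [0.5339, -0.0687, 0.0625]
ee_rot: [0.099, 1.562, -1.274]
wrist_force: [3.2, -11.7, -3.8]
width: 0.0003
```

Call:
carry_out --pt "1 0 0 -0.2 0" --pt "1 0 0 0 0" --pt "1 0 0 0 0"

```text
time: 20.6
tool_pos: [0.5336, -0.0675, 0.0625]
ee_rot: [0.086, 1.561, -1.288]
wrist_force: [3.5, -13.3, -4.5]
width: 0.0005
```

Run:
```python
from h import *
jaw('t10')
```

```text
t10 z 0.084 dark edges mm [-20, -13, -6, 6, 12, 30, 66]
t10 z 0.095 dark edges mm [-14, -7, 5, 11, 29, 64]
t 20.65 [ 0.5336 -0.0675  0.0625] [  3.9 -13.3  -5.5]
```

Call:
carry_out --pt "1 0 0 -0.2 0" --pt "1 0 0 0 0" --pt "1 0 0 0 0"

```text
time: 20.95
tool_pos: [0.5334, -0.0663, 0.0626]
ee_rot: [0.092, 1.559, -1.282]
wrist_force: [4.6, -14.8, -5.2]
width: 0.0004
```

Run:
```python
from h import *
jaw('t11')
im=cv2.imread('pics/t11.png')
snap('scene','s11');b=cv2.imread('pics/s11.png')
c=np.zeros((600,740,3),np.uint8)
x=cv2.resize(im[235:305,330:440],None,fx=5,fy=5,interpolation=cv2.INTER_CUBIC)[:300,:740];c[:300,:x.shape[1]]=x
x=cv2.resize(b[195:295,195:375],None,fx=3,fy=3,interpolation=cv2.INTER_CUBIC);c[300:600,:540]=x
x=cv2.resize(im[275:315,180:220],None,fx=4.5,fy=4.5);c[:180,555:735]=x
x=cv2.resize(b[225:265,408:448],None,fx=4.5,fy=4.5);c[300:480,555:735]=x
cv2.imwrite('pics/c7.png',c)
```

```text
t11 z 0.084 dark edges mm [-16, -9, 3, 10, 30, 65]
t11 z 0.095 dark edges mm [-17, -10, 2, 9, 29, 63]
t 21.0 [ 0.5334 -0.0663  0.0626] [  3.7 -15.2  -5.6]
```

View pics/c7.png

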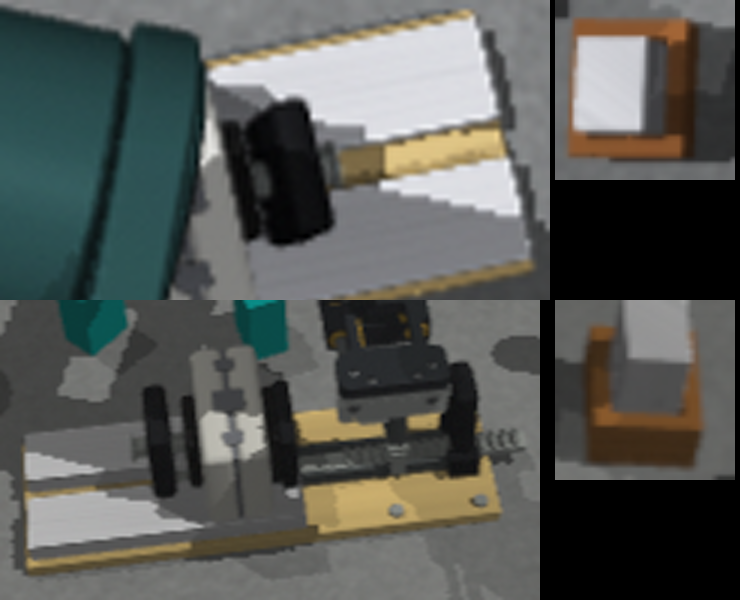

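Call:
carry_out --pt "1 0 0 -0.1 0" --pt "1 0 0 0 0" --pt "1 0 0 0 0" --pt "1 0 0 0 0" --pt "1 0 0 0 0" --pt "1 0 0 0 0"

```text
time: 21.65
tool_pos: [0.5333, -0.0659, 0.0626]
ee_rot: [0.085, 1.558, -1.29]
wrist_force: [4.2, -16.0, -5.7]
width: 0.0003
```

Run:
```python
from h import *
jaw('t12');print(robot.close_job())
```

```text
t12 z 0.084 dark edges mm [-18, -11, 2, 10, 30, 65]
t12 z 0.095 dark edges mm [-18, -12, 0, 8, 29, 63]
t 21.7 [ 0.5334 -0.0659  0.0626] [  3.9 -16.3  -5.4]
the job is handed in; nothing more can be done
None
```

The setting block is down in its own slot, the clamp is holding the case, and I handed the job in at 21.7 s with the fingers still pressing the trigger. No verdict was reported.

- **Block:** I put it in the narrower empty slot (measured about 33 × 44 mm, against 34 × 44 mm given). It touched the floor with the fingers at the expected height, and I then let it go. The last pictures show it upright in the slot.
- **Clamp:** I pumped the trigger three times with the closed fingers and did not touch the jaw by hand. Two full strokes drew the jaw about 19 and 25 mm; the third went in small steps until the pad pressed.
- **Last checks:** the push on the trigger was steady at about 16.5 N, roughly 9 N above free drawing, which puts the pad at about 5.5 to 6 mm. Jaw travel gives 5 to 7 mm. Both are inside the 3.5 to 10.5 mm window, and the jaw did not move between the last two pictures.
- **Not confirmed or disagreeing:** the pad depth is only estimated, because the arm hid the pad's face from the top camera. In the last view the case looked upright against the fixed jaw, but I did not measure its final position. The two cameras also disagreed by 2 to 3° on some headings; where it mattered I used the closer wrist view.

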